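Hang the lift-off gate on a donation bottle bay and shut it

TASK

Lift the blue gate out of its stand and gently hang it on the bay's hinge post: with the gate standing wide open, straight out from the bay's front, lower both knuckles onto the two upright pins together until they rest fully home on their brackets. Feel for the pins, because the post is clamped a little to one side or the other of its mark, and never press the gate hard against the bay. Then swing the gate fully shut against the stop and let go, leaving the bottles where they stand.

Things in the scene. Friction and masses are not known exactly. Their poses are not given: they have to be found in the camera images.
- bay: Fixed open-topped bay: white walls 130 mm high on a grey floor 165 x 200 x 6 mm, open to its own -x (front, facing the robot). Origin under its middle, on the table; x to the back, y left, z up. An aluminium hinge post 20 x 26 mm, top at z 158, stands front left, its face 17 mm behind the pin axis (see hinge_mark). Press the gate on the bay, post or pins with less than 25 N at all times.
- hinge_mark (a point): Point fixed to the bay at (-100, 85, 40) mm, axes as the bay's. The lower bracket's top (18 mm wide, 8 thick) is at this height; on it stands a steel pin 8.6 mm diameter, 18 mm tall. The rigidly clamped post, with both brackets and pins, stands anywhere from -12 to +12 mm along the bay's y from the marks, at their x. This shift is not reported: see or feel it.
- upper_mark (a point): Point fixed to the bay 82 mm above hinge_mark, at the height of the upper bracket's top. The bracket (8 mm thick, 18 mm wide) and its pin (8.6 mm diameter, 18 mm tall) are like the lower ones, on the same vertical axis and with the same unknown shift along y.
- stop (a point): Middle of the front face of the black rubber stop strip, at (-94, -78, 90) mm in the bay's frame, on an aluminium strike post 150 mm tall and 38 mm wide at the front right. The back of the shut gate rests against it.
- gate: Loose upright gate, about 0.3 kg: leaf 151 wide (y), 150 high (z), 12 mm thick (x), blue frame, clear pane. Origin under the leaf's middle at its lower edge; y towards the hinge edge, z up. Shut: axes parallel to the bay's. Straight open: turned -90 degrees about z from that (y along the bay's x). It shuts counterclockwise seen from above, pushed on its -x face; it turns freely, stays where left.
- gate_knuckle (a point): Centre of the underside of the lower knuckle, at (0, 89.5, 22) mm in the gate's frame. Knuckle: upright steel tube, outer diameter 19, bore 11, 24 mm tall, 14 mm off the leaf's edge, on a web 6 mm thick. Hung, this point is at hinge_mark's height. Bring it in from the front with the gate raised 18 to 50 mm above hung: higher, it meets the upper bracket; lower, it meets the pin.
- gate_knuckle_top (a point): Centre of the underside of the upper knuckle, 82 mm above the lower one on the same axis, same shape. Hung, it rests on the upper bracket.
- gate_rail (a point): Middle of the gate's top edge, (0, 0, 150) mm in its frame. The flat blue top rail, 45 mm high and 12 mm thick, is the place to grip, across its thickness, from above.
- stand: Fixed grey parking stand, base 100 x 85 x 12 mm, two ribs 70 mm long, up to z 44 mm, with a slot 16 mm wide along its y, floor at z 12 mm, in which the gate stands at the start with parallel axes. Origin: centre of its underside.
- green_bottle: Green bottle 50x75x234 mm standing in the bay. Origin: centre of underside. Leave alone.
- pink_bottle: Pink bottle 50x75x228 mm standing in the bay. Origin: centre of underside. Leave alone.
- soap: Light blue pump bottle 57x71x195 mm standing right of the bay. Origin: centre of underside. Leave alone.
- lotion: White pump bottle with black pump, 70x70x200 mm, standing left of the bay. Origin: centre of underside. Leave alone.

How it is judged (in metres and radians):
On the way:
1. the gate hangs on both pins, fully down on the brackets, standing open by more than about 60 degrees (x of gate_knuckle in the frame of hinge_mark between -0.005 and 0.005 m and y of gate_knuckle in the frame of hinge_mark between -0.015 and 0.015 m and z of gate_knuckle in the frame of hinge_mark between -0.003 and 0.003 m and angle between gate's own z axis and vertical below 0.05 rad and angle between the y axis of gate and the x axis of bay, either way round below 0.52 rad), for 0.2 s.
At the end, for the whole second after the job is handed in: The gate hangs upright with both knuckles fully down on their brackets (lower knuckle's underside within 3 mm of the bracket height, on the pin), shut against the stop to within 0.08 rad of parallel with the bay's front, at rest and released (x of gate_knuckle in the frame of hinge_mark between -0.005 and 0.005 m and y of gate_knuckle in the frame of hinge_mark between -0.015 and 0.015 m and z of gate_knuckle in the frame of hinge_mark between -0.003 and 0.003 m and angle between gate's own z axis and vertical below 0.05 rad and angle between the y axis of gate and the y axis of bay, either way round below 0.08 rad and y of gate in the frame of bay below 0.05 m and linear speed of gate below 0.02 m/s); the robot touches nothing.
It fails at once if the gate is pressed against the bay, its post or pins with more than 25 N (contact force between gate and bay above 25 N).
It fails at once if the green bottle is pushed more than 20 mm or tipped (distance of green_bottle from where it was at the start of the episode above 0.02 m or angle between green_bottle's own z axis and vertical above 0.3 rad).
It fails at once if the pink bottle is pushed more than 20 mm or tipped (distance of pink_bottle from where it was at the start of the episode above 0.02 m or angle between pink_bottle's own z axis and vertical above 0.3 rad).
It fails at once if the soap is pushed more than 20 mm or tipped (distance of soap from where it was at the start of the episode above 0.02 m or angle between soap's own z axis and vertical above 0.3 rad).
It fails at once if the lotion is pushed more than 20 mm or tipped (distance of lotion from where it was at the start of the episode above 0.02 m or angle between lotion's own z axis and vertical above 0.3 rad).
It also fails if it takes over 64 s, if anything falls off the work surface, if the arm or the gripper's body presses on something with over 40 N, if the wrist force passes 120 N, or if a joint passes its speed limit or range.

ROBOT

A 7-joint arm with a two-finger parallel gripper is mounted at the origin on the work surface; the furniture and walls round the work are solid. World frame = base frame: x ahead of the robot, y to its left, z up, the work surface at z = 0. Lengths are in mm, angles in rad, forces in N, time in s.
With the tool pointing down it reaches from about 400 to 900 mm from the base axis. Payload 5.6 kg.
Tool frame: the origin (TCP) lies on the centre line of the jaws, within the pads' length; the fingertips stand 14 mm ahead of it and the grasp point (between the pads) lies 5 mm behind it; z points along the fingers, y is the line along which they close (so a half turn about z gives the same grasp; the last joint's range is limited). The gripper opens to 92 mm and grips with 3 to 60 N. Pads are 20 mm wide; open, the fingers measure 128 mm over their backs; the gripper's body (75 mm by 189 mm) begins 69 mm behind the grasp point.
Start: joints at [1.276, 0.468, -0.012, 1.603, 0.006, 1.071, -0.056], TCP at [161.903, -629.521, 198.292] pointing down, gripper open.
Joint ranges: [-2.53, 2.53], [-0.31, 2.02], [-1.57, 1.55], [0.28, 2.44], [-1.29, 4.43], [0.15, 1.84], [-2.92, 2.92]. Speed limits (rad/s): [2.57, 2.57, 3.14, 3.14, 3.14, 3.14, 3.14].

INTERFACE

Orientations are given as a 3x3 rotation matrix whose columns are the frame's x, y, z axes.
In Python, from workcell import env gives the robot as it stands.
- The arm moves only by the tool servo_tool, never from a script. Its argument "rows" is a list that holds one entry, the list of rows, each a list of 7 numbers: the shift along the tool's x, y, z in mm, then the turn, a rotation vector about the tool's x, y, z in rad, then the opening in per cent of the stroke, from 0 (shut) to 100 (fully open). In form: [[[x, y, z, rx, ry, rz, fingers], ...]]. A call has 1 to 12 rows; each row shifts and turns the commanded pose from where the row before left it, along the tool's axes as they then stand; what a row does not reach is not made up. A row lasts 1/8 s, in which the tool goes at most 62.5 mm and 10.7 degrees, less where a joint would pass 70% of its speed; a pose out of reach is approached as far as the arm can. A call with a gripper value outside its range is refused whole. The fingers move at their own pace and stop on an object; "force" is the grip in N (left out, the last holds). Time passes only in rows, so rows that do not move let the fingers close. It gives the time, the measured TCP pose, the force, the opening and the grip force at its end, in the units of the state.
- env.get_obs(): the state, without advancing time (a new reading comes with each control period).
- env.capture(name): name is "scene" or "top"; returns a dict with "color" (420x560x3 uint8, red, green, blue), "camera_matrix" (3x3 intrinsics, pixels), "pose" (4x4, takes a point from camera to world coordinates). Camera axes: x right, y up, looking along -z (the intrinsics and any distortion apply to the point x, -y, -z); pixel columns grow to the right and rows downward; lengths in mm; the calibration is good to about 2 mm. A picture is of the moment at which its call begins. There is no depth.
- env.finish_job(): hands the job in; it is judged then, once.
The state is a dict: "time": time; "q": joint angles; "joint_vel": joint speeds; "joint_efforts": joint torques, N m; "tcp_pos": TCP position; "orientation": TCP orientation; "ft_force": force on the tool from outside, world axes, zero at the start; "torque": the same for the moment, N m; "opening": finger opening in mm; "grip_force": force on a finger pad.
Only numpy, scipy, OpenCV 4.12 (cv2) and the standard library are available. Lean on these libraries where they do the work, as an engineer would, in place of code of your own. Each camera call takes 0.05 s, during which the arm holds its last target. There are 200 camera calls.

## Working session

There is one attempt and no reset: what is moved stays moved. The work goes in short steps, Python scripts to look and compute and a tool call to move; the robot and the scene stay as the last step left them, time stands still between calls to the robot, and variables do not carry over. Pictures are saved under pics/ and viewed, at most 10 in all, crops included, and the job is handed in when it is done.

Besides the shell and the picture viewer there is one more tool, called after "Emit:" in YAML: its name, and indented under it one key for each argument. servo_tool: Moves the arm, as the interface text tells. Its arguments: {"type":"object","properties":{"rows":{"type":"array"},"force":{"type":"number"}},"required":["rows"]}

```bash
mkdir -p pics; cat > h.py <<'E'
import numpy as np, cv2
from workcell import env
def cap(n,f):
    c=env.capture(n); cv2.imwrite(f,cv2.cvtColor(c['color'],cv2.COLOR_RGB2BGR)); np.savez(n+'.npz',K=c['camera_matrix'],P=c['pose']); return c
def ray(n,u,v,z):
    d=np.load(n+'.npz');K,P=d['K'],d['P']
    a=np.linalg.inv(K)@[u,v,1]; r=P[:3,:3]@np.array([a[0],-a[1],-a[2]]); o=P[:3,3]
    return o+r*(z-o[2])/r[2]
def proj(n,X):
    d=np.load(n+'.npz');K,P=d['K'],d['P']
    c=P[:3,:3].T@(np.array(X)-P[:3,3]); p=K@[c[0],-c[1],-c[2]]; return p[:2]/p[2]
E
python3 - <<'E'
from h import *
for n in('scene','top'):
    c=cap(n,f'pics/{n}0.png'); print(c['camera_matrix'],c['pose'],c.keys())
    im=cv2.imread(f'pics/{n}0.png')
o=env.get_obs(); print(o)
E
```

```text
[[398.20398443   0.         278.76086662]
 [  0.         398.20398443 214.55014382]
 [  0.           0.           1.        ]] [[-4.48200227e-01  5.57579368e-01 -6.98728706e-01  4.36875615e+00]
 [-8.93815210e-01 -2.66823378e-01  3.60415949e-01  2.75012014e+02]
 [ 1.45233430e-02  7.86072855e-01  6.17963218e-01  6.26278582e+02]
 [ 0.00000000e+00  0.00000000e+00  0.00000000e+00  1.00000000e+00]] dict_keys(['color', 'camera_matrix', 'pose'])
[[500.5133363    0.         285.36092673]
 [  0.         500.5133363  208.32912198]
 [  0.           0.           1.        ]] [[ 1.05178666e-02  9.84569659e-01 -1.74676732e-01  4.05818080e+02]
 [-9.99930173e-01  9.41484026e-03 -7.14214244e-03 -1.80399462e+01]
 [-5.38738322e-03  1.74739655e-01  9.84599934e-01  1.32055741e+03]
 [ 0.00000000e+00  0.00000000e+00  0.00000000e+00  1.00000000e+00]] dict_keys(['color', 'camera_matrix', 'pose'])
{'time': 0.1, 'q': array([ 1.27602403,  0.46827214, -0.01158403,  1.60350424,  0.0059892 ,
        1.07141629, -0.05629918]), 'joint_vel': array([ 0.00204502, -0.00179757, -0.00104217, -0.00190971,  0.00026243,
        0.00010034, -0.00049957]), 'joint_efforts': array([ 4.70757368e-04, -5.21645379e+01, -1.26179642e-02, -2.44367409e+01,
       -5.67535241e-02,  1.40782140e-02,  4.67499081e-05]), 'tcp_pos': array([ 161.71843929, -629.00202866,  197.45792987]), 'orientation': array([[ 9.68493755e-01,  2.49037343e-01, -4.98382025e-04],
       [ 2.49037816e-01, -9.68492624e-01,  1.48426936e-03],
       [-1.13040818e-04, -1.56162158e-03, -9.99998774e-01]]), 'ft_force': array([ 1.31610181, -0.92755705, -0.34731564]), 'torque': array([0.04049658, 0.01318181, 0.03411913]), 'grip_force': 0.0, 'opening': 92.02955447987158}
```

View pics/top0.png

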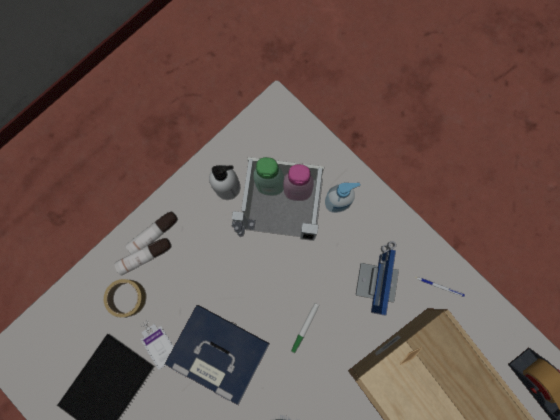

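View pics/scene0.png

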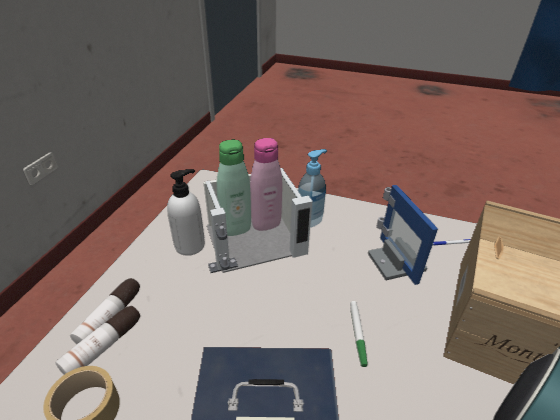

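The top view shows the bay around (284,198), hinge post at (238,218), strike post at (309,230), and the gate at (383,280) with knuckles pointing up-image (390,247). I'll zoom in for precise corners.

```bash
python3 - <<'E'
import cv2,numpy as np
t=cv2.imread('pics/top0.png');s=cv2.imread('pics/scene0.png')
a=cv2.resize(t[150:250,225:335],None,fx=5,fy=5,interpolation=cv2.INTER_CUBIC)
b=cv2.resize(t[235:325,345:410],None,fx=5,fy=5,interpolation=cv2.INTER_CUBIC)[:500]
o=np.zeros((500,885,3),np.uint8);o[:,:550]=a;o[:450,555:880]=b
o=o[:,:]; o=cv2.resize(o,(796,450)); # scale .9 -> 4.5 px/px
cv2.imwrite('pics/z1.png',o)
c=cv2.resize(s[160:280,200:320],None,fx=5,fy=5,interpolation=cv2.INTER_CUBIC)
cv2.imwrite('pics/z2.png',c)
E
```

```text
(no output)
```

View pics/z1.png

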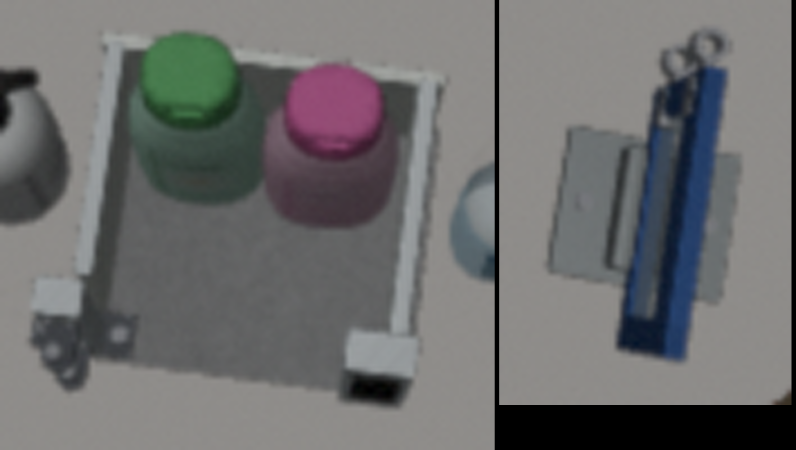

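View pics/z2.png

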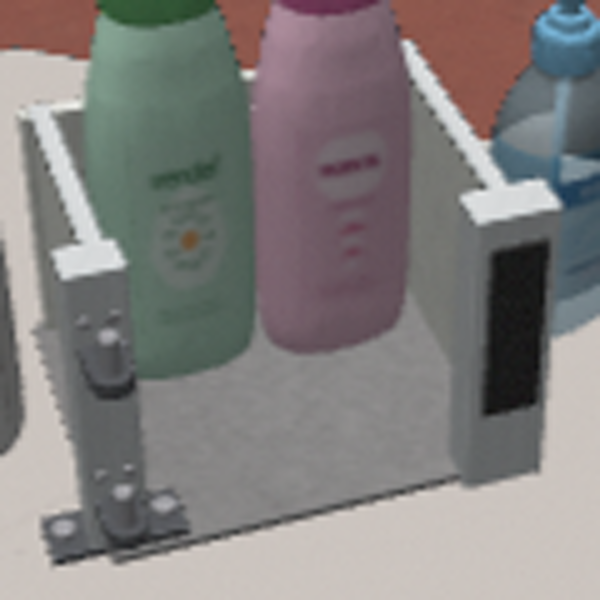

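Zooms: upper pin top at z1 (54,348) and z2 (107,337), lower pin z1 (70,370) and z2 (123,491). The rubber stop centre is at z2 (517,328), and the gate's upper knuckle at z1 (705,45). Its rail top runs from (713,69) to (673,359). Now fitting poses.

```bash
cat > fit.py <<'E'
from h import *
from scipy.optimize import least_squares
L=lambda x,y:((x+.5)/4.497-.5+225,(y+.5)/4.5-.5+150)
R=lambda x,y:((x-499.2+.5)/4.497-.5+345,(y+.5)/4.5-.5+235)
Z=lambda x,y:((x+.5)/5-.5+200,(y+.5)/5-.5+160)
def T(p,X): c,s=np.cos(p[2]),np.sin(p[2]); return [p[0]+c*X[0]-s*X[1],p[1]+s*X[0]+c*X[1],X[2]]
bay=[('top',L(104,35),(82.5,100,130)),('top',L(447,77),(82.5,-100,130)),('scene',Z(20,112),(82.5,100,130)),('scene',Z(408,40),(82.5,-100,130)),('scene',Z(517,328),(-94,-78,90))]
pin=[('top',L(54,348),140),('top',L(70,370),58),('scene',Z(107,337),140),('scene',Z(123,491),58)]
def res(p): 
    r=[proj(n,T(p,X))-np.array(u) for n,u,X in bay]+[proj(n,T(p,(-100,85+p[3],z)))-np.array(u) for n,u,z in pin]
    return np.ravel(r)
b=least_squares(res,[650,0,0,0],x_scale=[10,10,.1,1]); print('bay',b.x); print(b.fun.reshape(-1,2).round(1))
print('pin',T(b.x,(-100,85+b.x[3],0)))
gate=[(R(702,68),(6,75.5,150)),(R(725,70),(-6,75.5,150)),(R(660,358),(6,-75.5,150)),(R(686,360),(-6,-75.5,150)),(R(705,45),(0,89.5,128)),(R(675,60),(0,89.5,46))]
for sg in(1,-1):
    def rg(p): return np.ravel([proj('top',T(p,(sg*X[0],X[1],X[2]+12)))-np.array(u) for u,X in gate])
    g=least_squares(rg,[500,-230,0]);print('gate',sg,g.x,g.cost);print(g.fun.reshape(-1,2).round(1))
E
python3 fit.py
```

```text
bay [ 6.54704576e+02  1.56493392e-01 -1.17862092e-01  1.04439020e+01]
[[-2.1 -1.9]
 [ 2.4 -1.3]
 [-2.9 -0.5]
 [ 3.  -0.9]
 [ 0.4  1.3]
 [-0.3  1. ]
 [-0.5  0.5]
 [ 0.4  0.1]
 [ 0.2  0.4]]
pin [np.float64(566.6215371962719), np.float64(106.69717446784072), 0]
gate 1 [ 442.68040915 -245.39996203   -1.72859524] 58.935236700427396
[[ 4.8  0.1]
 [-5.5 -1.2]
 [ 5.4  1.4]
 [-5.6  0. ]
 [ 0.4 -0.2]
 [ 0.5 -0.2]]
gate -1 [ 442.67055249 -245.41406692   -1.72811205] 1.3767345476526507
[[-0.4 -0.8]
 [-0.3 -0.4]
 [ 0.2  0.5]
 [-0.3  0.9]
 [ 0.4 -0.2]
 [ 0.5 -0.2]]
```

```bash
python3 - <<'E'
from h import *
for z in (0,100,200): print(z,ray('top',435,312,z).round(),ray('top',350,375,z).round())
for z in(150,): print(ray('scene',468,205,z),ray('scene',450,360,0))
print(ray('top',340,200,0),ray('top',222,180,0))
a=-.158
R=lambda a:np.array([[np.cos(a),np.sin(a),0],[np.sin(a),-np.cos(a),0],[0,0,-1]])
o=env.get_obs()
d=np.array([442.7,-245.4,142])-o['tcp_pos']; print('tool-axis shift after rot',R(a).T@d, 'now frame',o['orientation'].T@d)
E
```

```text
0 [ 372. -397.    0.] [ 214. -176.    0.]
100 [ 375. -369.  100.] [ 228. -164.  100.]
200 [ 377. -340.  200.] [ 243. -152.  200.]
[ 405.76718597 -361.61258976  150.        ] [ 215.01759102 -176.01615732    0.        ]
[ 664.22034409 -154.97795124    0.        ] [716.38705343 163.98310879   0.        ]
tool-axis shift after rot [ 217.12437821 -423.03446459   55.45792987] now frame [ 367.66656714 -301.45422992   55.88719447]
```

Emit:
servo_tool:
  rows:
    - [[0,0,-50,0,0,0.137,100],[0,0,-50,0,0,0.137,100],[0,0,-20,0,0,0.136,100],[21,-42,0,0,0,0,60],[21,-42,0,0,0,0,60],[22,-42,0,0,0,0,60],[22,-42,0,0,0,0,60],[22,-42,0,0,0,0,60],[22,-42,0,0,0,0,60],[22,-42,0,0,0,0,60],[22,-42,0,0,0,0,60],[22,-42,0,0,0,0,60]]

```text
time: 1.6
tcp_pos: [415.6, -285.7, 318.1]
orientation: [[0.987, -0.158, -0.0], [-0.158, -0.987, 0.0], [-0.0, -0.0, -1.0]]
ft_force: [0.6, 0.8, 0.2]
opening: 54.9
grip_force: 0.0
```

```bash
cat > d.py <<'E'
from h import *
import sys
o=env.get_obs(); t=np.array(eval(sys.argv[1]),float); M=o['orientation']
print(o['time'],o['tcp_pos'].round(1),'a',np.arctan2(M[1,0],M[0,0]).round(4),'tilt',M[:,2].round(4),'F',o['ft_force'].round(2),'T',o['torque'].round(3),o['opening'].round(1),'d',(M.T@(t-o['tcp_pos'])).round(1))
E
python3 d.py 442.7,-245.4,142
```

```text
Traceback (most recent call last):
  File "d.py", line 4, in <module>
    print(o['time'],o['tcp_pos'].round(1),'a',np.arctan2(M[1,0],M[0,0]).round(4),'tilt',M[:,2].round(4),'F',o['ft_force'].round(2),'T',o['torque'].round(3),o['opening'].round(1),'d',(M.T@(t-o['tcp_pos'])).round(1))
                                                                                                                                                            ^^^^^^^^^^^^^^^^^^
AttributeError: 'float' object has no attribute 'round'
```

Emit:
servo_tool:
  rows:
    - [[0,0,0,0,0,0,60],[0,0,40,0,0,0,60],[0,0,40,0,0,0,60],[0,0,20,0,0,0,60],[0,0,0,0,0,0,60]]

```text
time: 2.22
tcp_pos: [413.3, -287.4, 216.7]
orientation: [[0.987, -0.159, -0.004], [-0.159, -0.987, 0.002], [-0.004, -0.001, -1.0]]
ft_force: [0.5, -0.4, -0.1]
opening: 55.4
grip_force: 0.0
```

```bash
sed -i "s/o\['opening'\].round(1)/round(o['opening'],1)/" d.py
python3 d.py 442.7,-245.4,142; python3 -c "
from h import *
c=cap('top','pics/t1.png')
"
python3 - <<'E'
import cv2
t=cv2.imread('pics/t1.png');cv2.imwrite('pics/z3.png',cv2.resize(t[215:335,330:430],None,fx=5,fy=5,interpolation=cv2.INTER_CUBIC))
E
```

```text
2.225 [ 413.3 -287.4  216.7] a -0.1597 tilt [-0.0035  0.0018 -1.    ] F [ 0.51 -0.41 -0.14] T [ 0.021 -0.026 -0.036] 55.4 d [ 22.6 -46.1  74.7]
```

View pics/z3.png

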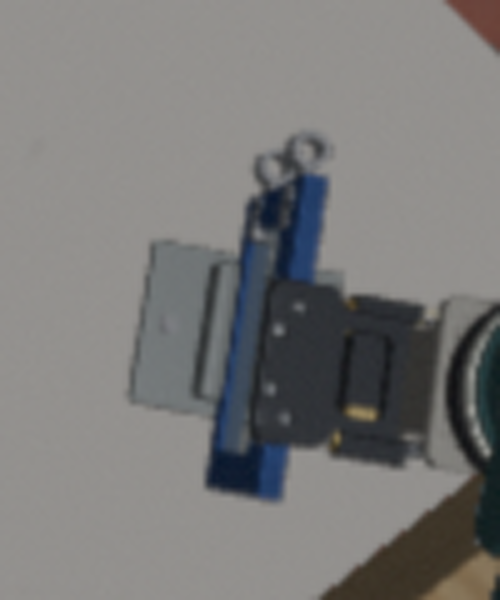

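The gripper sits about 46 mm short of the gate, as the pose says, so I'll finish the approach.

Emit:
servo_tool:
  rows:
    - [[11,-23,0,0,0,0,60],[11,-23,0,0,0,0,60],[0,0,0,0,0,0,60],[0,0,25,0,0,0,60],[0,0,25,0,0,0,60],[0,0,25,0,0,0,60],[0,0,0,0,0,0,60]]

```text
time: 3.15
tcp_pos: [442.4, -246.1, 142.5]
orientation: [[0.987, -0.159, -0.003], [-0.159, -0.987, 0.001], [-0.003, -0.0, -1.0]]
ft_force: [-0.1, -1.0, -0.2]
opening: 55.1
grip_force: 0.0
```

```bash
python3 d.py 442.7,-245.4,142
```

```text
3.15 [ 442.4 -246.1  142.5] a -0.1599 tilt [-2.8e-03  7.0e-04 -1.0e+00] F [-0.09 -1.02 -0.16] T [ 0.032  0.018 -0.008] 55.1 d [ 0.2 -0.8  0.5]
```

Close, then a gentle lift.

Emit:
servo_tool:
  rows:
    - [[0,0,0,0,0,0,5],[0,0,0,0,0,0,5],[0,0,0,0,0,0,5],[0,0,0,0,0,0,5],[0,0,0,0,0,0,5],[0,0,0,0,0,0,5]]
  force: 40

```text
time: 3.9
tcp_pos: [444.2, -245.3, 143.5]
orientation: [[0.987, -0.158, 0.0], [-0.158, -0.987, -0.0], [0.0, 0.0, -1.0]]
ft_force: [-1.0, -0.2, 2.2]
opening: 10.5
grip_force: 40.0
```

Emit:
servo_tool:
  rows:
    - [[0,0,-10,0,0,0,5],[0,0,-20,0,0,0,5],[0,0,-25,0,0,0,5],[0,0,-20,0,0,0,5],[0,0,0,0,0,0,5],[0,0,0,0,0,0,5]]

```text
time: 4.65
tcp_pos: [443.2, -244.8, 217.4]
orientation: [[0.987, -0.158, -0.002], [-0.158, -0.988, 0.001], [-0.002, -0.0, -1.0]]
ft_force: [0.3, 0.0, -3.6]
opening: 10.5
grip_force: 40.0
```

```bash
python3 d.py 420,118,217
```

```text
4.65 [ 443.2 -244.8  217.4] a -0.1583 tilt [-1.6e-03  7.0e-04 -1.0e+00] F [ 0.33  0.03 -3.62] T [ 0.042  0.002 -0.029] 10.5 d [ -80.1 -354.6    0.7]
```

Emit:
servo_tool:
  rows:
    - [[-14,0,0,0,0,0,5],[-14,-15,0,0,0,0,5],[-12,-35,0,0,0,0,5],[-10,-40,0,0,0,0,5],[-10,-40,0,0,0,0,5],[-10,-40,0,0,0,0,5],[-10,-40,0,0,0,0,5],[0,-40,0,0,0,0,5],[0,-40,0,0,0,0,5],[0,-35,0,0,0,-0.02,5],[0,-20,0,0,0,-0.02,5],[0,0,0,0,0,0,5]]

```text
time: 6.15
tcp_pos: [418.4, 108.6, 217.8]
orientation: [[0.993, -0.116, -0.001], [-0.116, -0.993, -0.0], [-0.001, 0.0, -1.0]]
ft_force: [0.1, -1.0, -2.6]
opening: 10.2
grip_force: 40.0
```

```bash
python3 d.py 420,118,184
```

```text
6.15 [418.4 108.6 217.8] a -0.1161 tilt [-1.1e-03 -1.0e-04 -1.0e+00] F [ 0.06 -0.95 -2.64] T [-0.05  -0.003  0.003] 10.2 d [ 0.5 -9.5 33.8]
```

Emit:
servo_tool:
  rows:
    - [[0,-9,17,0,0,0,5],[0,0,17,0,0,0,5],[12,0,0,0,0,0,5],[13,0,0,0,0,0,5],[0,0,0,0,0,0,5],[0,0,0,0,0,0,5]]

```text
time: 6.9
tcp_pos: [444.0, 113.8, 183.7]
orientation: [[0.993, -0.118, -0.002], [-0.118, -0.993, -0.0], [-0.002, 0.001, -1.0]]
ft_force: [-0.2, 0.2, -3.2]
opening: 10.8
grip_force: 40.0
```

```bash
python3 d.py 477.8,117.2,184; python3 - <<'E'
from h import *
c=cap('scene','pics/s2.png');t=cap('top','pics/t2.png')
a=cv2.imread('pics/s2.png');b=cv2.imread('pics/t2.png')
A=cv2.resize(a[180:300,170:270],None,fx=5,fy=5,interpolation=cv2.INTER_CUBIC)
B=cv2.resize(b[200:300,215:265],None,fx=6,fy=6,interpolation=cv2.INTER_CUBIC)
o=np.zeros((600,800,3),np.uint8);o[:,:500]=A;o[:,500:]=B;cv2.imwrite('pics/z4.png',o)
E
```

```text
6.9 [444.  113.8 183.7] a -0.1184 tilt [-1.8e-03 -5.0e-04 -1.0e+00] F [-0.16  0.24 -3.21] T [0.039 0.054 0.02 ] 10.8 d [33.2 -7.4 -0.4]
```

View pics/z4.png

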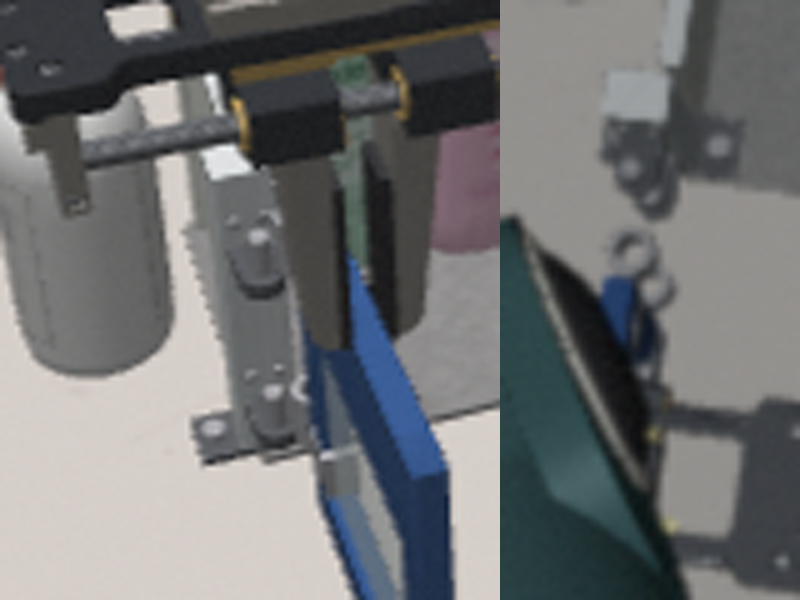

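Top view: knuckle rings at (632,250) upper and (655,289) lower, pins at (632,167) and (654,193). That gives the offset directly from a single camera.

```bash
python3 - <<'E'
from h import *
f=lambda x,y,z: ray('top',215+(x-500+.5)/6-.5,200+(y+.5)/6-.5,z)
ku,kl,pu,pl=f(632,250,180.2),f(655,289,98.2),f(632,167,140),f(654,193,58)
print(ku,kl,pu,pl)
M=env.get_obs()['orientation']
for a,b in((ku,pu),(kl,pl)): d=b-a;d[2]=0;print((M.T@d).round(1))
E
```

```text
[530.54710365 101.05218412 180.2       ] [523.64250674  99.78938122  98.2       ] [567.99892704 106.16149457 140.        ] [568.24461927 105.15639681  58.        ]
[36.6 -9.5 -0. ]
[ 43.7 -10.6  -0. ]
```

```bash
cat > k.py <<'E'
from h import *
from scipy.optimize import least_squares
def fit(pix):  # upper,lower ring pixel in top view -> x,y error of grip point, sag about tool y
    o=env.get_obs();M=o['orientation'];t=o['tcp_pos']
    def pts(p):
        c,s=np.cos(p[2]),np.sin(p[2]); out=[]
        for z in(128,46):
            X,Z=89.5,z-136.5   # relative grip point (TCP 5 mm lower); X along tool x, Z up
            l=np.array([X*c+Z*s+p[0],p[1],-(Z*c-X*s)-5]); out.append(t+M@l)
        return out
    r=least_squares(lambda p:np.ravel([proj('top',a)-np.array(b) for a,b in zip(pts(p),pix)]),[0,0,0],x_scale=[1,1,.01])
    print('x,y off, sag',r.x.round(3),r.fun.round(2)); q=pts(r.x); print(np.round(q,1)); return r.x,q
E
python3 - <<'E'
from k import *
g=lambda x,y:(215+(x-500+.5)/6-.5,200+(y+.5)/6-.5)
fit([g(632,250),g(655,289)])
E
```

```text
x,y off, sag [-0.494  2.895  0.081] [ 0.42  0.07 -0.45 -0.07]
[[531.2 100.8 173.1]
 [524.5 101.6  91.4]]
```

Emit:
servo_tool:
  rows:
    - [[0,0,0,0,0.04,0,5],[0,0,0,0,0.04,0,5],[0,0,0,0,0,0,5],[0,0,0,0,0,0,5]]
  force: 50

```text
time: 7.5
tcp_pos: [444.9, 114.2, 184.4]
orientation: [[0.99, -0.118, 0.079], [-0.118, -0.993, -0.009], [0.08, 0.0, -0.997]]
ft_force: [0.0, -0.0, -3.0]
opening: 10.7
grip_force: 50.0
```

```bash
python3 d.py 477.8,117.2,184; python3 - <<'E'
from h import *
c=cap('scene','pics/s3.png');t=cap('top','pics/t3.png')
a=cv2.imread('pics/s3.png');b=cv2.imread('pics/t3.png')
A=cv2.resize(a[180:380,170:330],None,fx=3,fy=3,interpolation=cv2.INTER_CUBIC)
B=cv2.resize(b[205:265,225:255],None,fx=10,fy=10,interpolation=cv2.INTER_CUBIC)
o=np.zeros((600,780,3),np.uint8);o[:,:480]=A;o[:,480:]=B;cv2.imwrite('pics/z5.png',o)
E
```

```text
7.5 [444.9 114.2 184.4] a -0.1182 tilt [ 0.0791 -0.0094 -0.9968] F [ 0.04 -0.01 -3.01] T [ 0.035  0.199 -0.011] 10.7 d [32.1 -6.9  3. ]
```

View pics/z5.png

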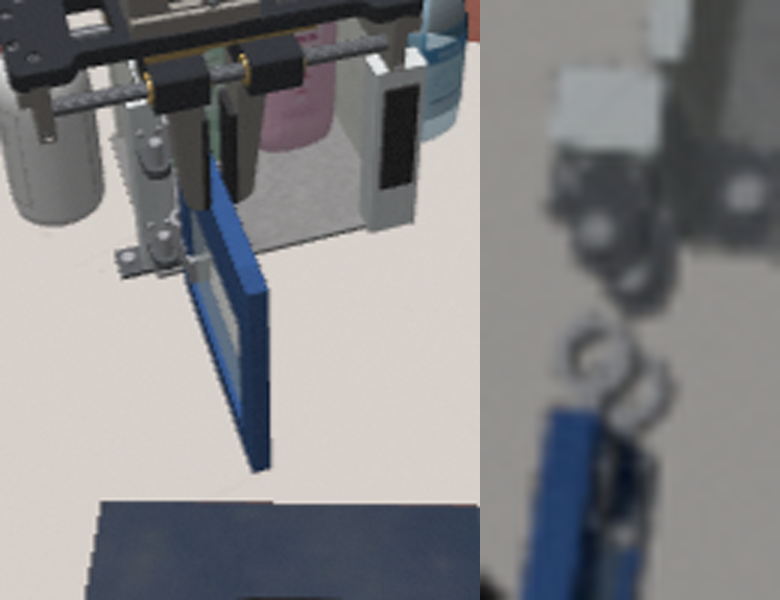

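Rings now at (596,356) and (638,393), pins at (600,230) and (636,275) in the right panel.

```bash
python3 - <<'E'
from k import *
g=lambda x,y:(225+(x-480+.5)/10-.5,205+(y+.5)/10-.5)
p,q=fit([g(596,356),g(638,393)])
print('tool pitch',np.arctan2(env.get_obs()['orientation'][2,0],1))
print('pins',ray('top',*g(600,230),140),ray('top',*g(636,275),58))
print('theory pin diff',proj('top',[568,106,58])-proj('top',[568,106,140]))
E
```

```text
x,y off, sag [-0.502  2.558  0.074] [ 0.38  0.06 -0.4  -0.06]
[[532.8 101.1 181.2]
 [533.3 101.1  99.2]]
tool pitch 0.07937159062601468
pins [567.6780119  106.23206465 140.        ] [567.47418921 105.39051697  58.        ]
theory pin diff [3.26472255 4.42541852]
```

Emit:
servo_tool:
  rows:
    - [[0,-4.4,0,0,0,0,5],[0,-4.4,0,0,0,0,5],[9,0,0.7,0,0,0,5],[9,0,0.7,0,0,0,5],[9,0,0.7,0,0,0,5],[6.7,0,0.6,0,0,0,5],[0,0,0,0,0,0,5],[0,0,0,0,0,0,5]]

```text
time: 8.6
tcp_pos: [479.2, 118.9, 184.1]
orientation: [[0.99, -0.118, 0.079], [-0.117, -0.993, -0.01], [0.079, 0.0, -0.997]]
ft_force: [0.4, 0.7, -2.7]
opening: 10.2
grip_force: 50.0
```

```bash
python3 d.py 479.5,118.9,184.4; python3 - <<'E'
from h import *
c=cap('scene','pics/s4.png');t=cap('top','pics/t4.png')
a=cv2.imread('pics/s4.png');b=cv2.imread('pics/t4.png')
A=cv2.resize(a[190:270,195:245],None,fx=7.5,fy=7.5,interpolation=cv2.INTER_CUBIC)
B=cv2.resize(b[205:265,225:255],None,fx=10,fy=10,interpolation=cv2.INTER_CUBIC)
o=np.zeros((600,675,3),np.uint8);o[:,:375]=A;o[:,375:]=B;cv2.imwrite('pics/z6.png',o)
E
```

```text
8.6 [479.2 118.9 184.1] a -0.1181 tilt [ 0.0788 -0.0095 -0.9968] F [ 0.42  0.7  -2.73] T [0.003 0.103 0.024] 10.2 d [ 0.3 -0.  -0.3]
```

View pics/z6.png

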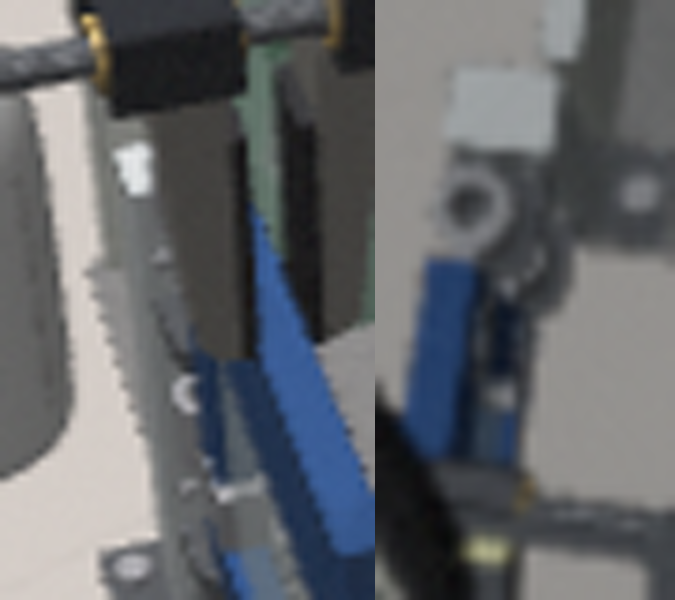

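Upper ring now at (475,203) in the right panel. I'll compare it with the projected pin axis at that height.

```bash
python3 - <<'E'
from h import *
print(ray('top',225+100.5/10-.5,205+203.5/10-.5,181.2), ray('top',225+155.5/10-.5,205+265/10-.5,99))
E
```

```text
[568.24669561 106.66966454 181.2       ] [564.82335889 101.69684922  99.        ]
```

Emit:
servo_tool:
  rows:
    - [[-0.3,0,4,0,0,0,5],[-0.4,0,5,0,0,0,5],[-0.3,0,4,0,0,0,5],[0,0,0,0,0,0,5],[0,0,0,0,0,0,5]]

```text
time: 9.32
tcp_pos: [479.6, 119.0, 171.3]
orientation: [[0.99, -0.118, 0.079], [-0.117, -0.993, -0.009], [0.08, -0.0, -0.997]]
ft_force: [0.6, 0.5, -3.5]
opening: 10.6
grip_force: 50.0
```

Emit:
servo_tool:
  rows:
    - [[-0.1,0,1,0,0,0,5],[-0.1,0,1,0,0,0,5],[0,0,0,0,0,0,5]]

```text
time: 9.7
tcp_pos: [479.4, 118.9, 169.1]
orientation: [[0.99, -0.118, 0.079], [-0.118, -0.993, -0.01], [0.08, 0.0, -0.997]]
ft_force: [0.7, -0.2, -3.7]
opening: 10.4
grip_force: 50.0
```

Emit:
servo_tool:
  rows:
    - [[-0.1,0,1,0,0,0,5],[-0.1,0,1,0,0,0,5],[0,0,0,0,0,0,5]]

```text
time: 10.07
tcp_pos: [479.3, 118.9, 167.1]
orientation: [[0.99, -0.118, 0.079], [-0.118, -0.993, -0.01], [0.08, 0.0, -0.997]]
ft_force: [-0.3, 1.5, -3.6]
opening: 10.2
grip_force: 50.0
```

Emit:
servo_tool:
  rows:
    - [[-0.1,0,1,0,0,0,5],[-0.1,0,1,0,0,0,5],[0,0,0,0,0,0,5]]

```text
time: 10.45
tcp_pos: [479.3, 118.9, 165.1]
orientation: [[0.99, -0.118, 0.079], [-0.118, -0.993, -0.01], [0.08, 0.0, -0.997]]
ft_force: [-0.1, 0.1, -1.7]
opening: 10.1
grip_force: 50.0
```

Emit:
servo_tool:
  rows:
    - [[-0.1,0,1,0,0,0,5],[0,0,0,0,0,0,5]]

```text
time: 10.7
tcp_pos: [479.4, 119.0, 164.2]
orientation: [[0.99, -0.118, 0.079], [-0.118, -0.993, -0.009], [0.08, 0.0, -0.997]]
ft_force: [0.4, -0.1, -2.3]
opening: 10.5
grip_force: 50.0
```

Emit:
servo_tool:
  rows:
    - [[-0.1,0,1,0,0,0,5],[0,0,0,0,0,0,5]]

```text
time: 10.95
tcp_pos: [479.3, 119.1, 163.3]
orientation: [[0.99, -0.118, 0.079], [-0.117, -0.993, -0.009], [0.08, -0.0, -0.997]]
ft_force: [-0.6, 0.2, -0.6]
opening: 10.1
grip_force: 50.0
```

```bash
python3 d.py 479.5,118.9,149.5
```

```text
10.95 [479.3 119.1 163.3] a -0.1181 tilt [ 0.0794 -0.0094 -0.9968] F [-0.62  0.22 -0.65] T [ 0.123  0.409 -0.045] 10.1 d [-0.9  0.2 13.8]
```

Emit:
servo_tool:
  rows:
    - [[-0.6,0,0,0,0,0,5],[0,0,0,0,0,0,5]]

```text
time: 11.2
tcp_pos: [478.9, 119.0, 163.1]
orientation: [[0.99, -0.118, 0.08], [-0.118, -0.993, -0.009], [0.08, -0.0, -0.997]]
ft_force: [-0.1, 0.4, -1.9]
opening: 10.3
grip_force: 50.0
```

```bash
python3 d.py 479.5,118.9,149.5
```

```text
11.2 [478.9 119.  163.1] a -0.1183 tilt [ 0.0797 -0.0094 -0.9968] F [-0.1   0.41 -1.89] T [ 0.076  0.148 -0.049] 10.3 d [-0.5 -0.  13.6]
```

Emit:
servo_tool:
  rows:
    - [[-0.1,0,1,0,0,0,5],[0,0,0,0,0,0,5]]

```text
time: 11.45
tcp_pos: [478.4, 119.3, 162.4]
orientation: [[0.99, -0.118, 0.079], [-0.117, -0.993, -0.009], [0.079, 0.0, -0.997]]
ft_force: [-4.3, 0.5, 5.3]
opening: 10.3
grip_force: 50.0
```

```bash
python3 d.py 479.5,118.9,149.5
```

```text
11.45 [478.4 119.3 162.4] a -0.118 tilt [ 0.0788 -0.0095 -0.9968] F [-4.34  0.47  5.32] T [ 0.149  0.933 -0.001] 10.3 d [ 0.1  0.3 12.9]
```

Emit:
servo_tool:
  rows:
    - [[0.1,0,-1.2,0,0,0,5],[-0.8,0,0,0,0,0,5],[0,0,1,0,0,0,5],[0,0,0,0,0,0,5]]

```text
time: 11.95
tcp_pos: [477.8, 119.2, 162.3]
orientation: [[0.99, -0.118, 0.079], [-0.117, -0.993, -0.01], [0.079, 0.0, -0.997]]
ft_force: [-2.7, 0.3, 1.8]
opening: 10.1
grip_force: 50.0
```

```bash
python3 d.py 479.5,118.9,149.5
```

```text
11.95 [477.8 119.2 162.3] a -0.1181 tilt [ 0.0789 -0.0095 -0.9968] F [-2.66  0.35  1.83] T [0.069 0.463 0.06 ] 10.1 d [ 0.7  0.1 12.9]
```

Emit:
servo_tool:
  rows:
    - [[-0.1,0,1,0,0,0,5],[0,0,0,0,0,0,5]]

```text
time: 12.2
tcp_pos: [477.4, 119.6, 161.6]
orientation: [[0.99, -0.118, 0.078], [-0.117, -0.993, -0.01], [0.079, 0.0, -0.997]]
ft_force: [-5.5, 0.8, 7.8]
opening: 10.5
grip_force: 50.0
```

```bash
python3 d.py 479.5,118.9,149.5
```

```text
12.2 [477.4 119.6 161.6] a -0.1179 tilt [ 0.0784 -0.0095 -0.9969] F [-5.46  0.84  7.77] T [ 0.165  1.212 -0.037] 10.5 d [ 1.2  0.4 12.2]
```

Emit:
servo_tool:
  rows:
    - [[0.1,0,-1.5,0,0,0,5],[-1.2,0,0,0,0,0,5],[0,0,1.5,0,0,0,5],[0,0,0,0,0,0,5]]

```text
time: 12.7
tcp_pos: [476.6, 119.4, 161.3]
orientation: [[0.99, -0.118, 0.079], [-0.117, -0.993, -0.009], [0.079, 0.0, -0.997]]
ft_force: [-3.9, 0.1, 4.2]
opening: 10.7
grip_force: 50.0
```

```bash
python3 d.py 479.5,118.9,149.5
```

```text
12.7 [476.6 119.4 161.3] a -0.118 tilt [ 0.0788 -0.0095 -0.9968] F [-3.9   0.08  4.18] T [ 0.036  0.71  -0.016] 10.7 d [ 2.   0.2 12. ]
```

Contact without entry. The gate may be pivoting in the grip, so I'll lift off, back up and look again.

Emit:
servo_tool:
  rows:
    - [[0.3,0,-4,0,0,0,5],[0.5,0,-6,0,0,0,5],[-10,0,-6,0,0,0,5],[-10,0,0,0,0,0,5],[-10,0,0,0,0,0,5],[0,0,0,0,0,0,5],[0,0,0,0,0,0,5]]
  force: 60

```text
time: 13.58
tcp_pos: [447.0, 122.8, 174.9]
orientation: [[0.99, -0.118, 0.08], [-0.118, -0.993, -0.009], [0.08, -0.0, -0.997]]
ft_force: [0.8, 0.5, -2.9]
opening: 9.7
grip_force: 60.0
```

```bash
python3 d.py 479.5,118.9,149.5; python3 - <<'E'
from h import *
t=cap('top','pics/t5.png');b=cv2.imread('pics/t5.png')
B=cv2.resize(b[208:258,225:275],None,fx=12,fy=12,interpolation=cv2.INTER_CUBIC)
cv2.imwrite('pics/z7.png',cv2.convertScaleAbs(B,alpha=1.6))
E
```

```text
13.575 [447.  122.8 174.9] a -0.1183 tilt [ 0.0798 -0.0094 -0.9968] F [ 0.76  0.46 -2.86] T [ 0.068  0.114 -0.058] 9.7 d [30.6  0.  27.9]
```

View pics/z7.png

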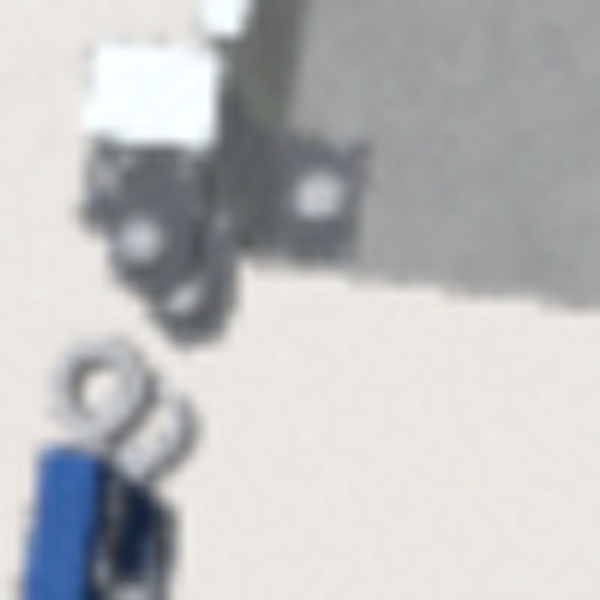

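```bash
python3 - <<'E'
from k import *
g=lambda x,y:(225+(x+.5)/12-.5,208+(y+.5)/12-.5)
p,q=fit([g(102,388),g(154,433)])
M=env.get_obs()['orientation'];print('tool pitch',np.arcsin(M[2,0]))
a,b=ray('top',*g(138,239),140),ray('top',*g(185,295),58);print('pins',a,b)
print(ray('top',*g(102,388),q[0][2]),ray('top',*g(154,433),q[1][2]))
E
```

```text
x,y off, sag [-0.791  2.99   0.077] [ 0.36  0.06 -0.39 -0.06]
[[534.5 109.4 171.6]
 [534.7 109.4  89.6]]
tool pitch 0.0803277450317802
pins [567.88627075 107.44893505 140.        ] [567.277443   105.87286546  58.        ]
[534.59406445 110.2162903  171.56729428] [534.59574456 108.40005332  89.56772177]
```

Emit:
servo_tool:
  rows:
    - [[-0.6,-1.2,8,0,0,0,5],[-0.6,0,8,0,0,0,5],[7,0,0.6,0,0,0,5],[7,0,0.6,0,0,0,5],[2,0,0.1,0,0,0,5],[0,0,0,0,0,0,5]]

```text
time: 14.38
tcp_pos: [463.2, 122.1, 158.8]
orientation: [[0.99, -0.118, 0.079], [-0.118, -0.993, -0.009], [0.08, -0.0, -0.997]]
ft_force: [0.1, 0.7, -2.4]
opening: 10.3
grip_force: 60.0
```

Emit:
servo_tool:
  rows:
    - [[1,0,0.1,0,0,0,5],[0,0,0,0,0,0,5]]

```text
time: 14.62
tcp_pos: [463.9, 122.0, 158.8]
orientation: [[0.99, -0.118, 0.079], [-0.118, -0.993, -0.009], [0.08, 0.0, -0.997]]
ft_force: [-0.0, -0.4, -3.3]
opening: 10.1
grip_force: 60.0
```

Emit:
servo_tool:
  rows:
    - [[1,0,0.1,0,0,0,5],[0,0,0,0,0,0,5]]

```text
time: 14.88
tcp_pos: [464.9, 121.8, 158.7]
orientation: [[0.99, -0.118, 0.079], [-0.118, -0.993, -0.009], [0.08, 0.0, -0.997]]
ft_force: [0.2, 0.5, -2.1]
opening: 10.0
grip_force: 60.0
```

Emit:
servo_tool:
  rows:
    - [[1,0,0.1,0,0,0,5],[0,0,0,0,0,0,5]]

```text
time: 15.12
tcp_pos: [465.9, 121.7, 158.6]
orientation: [[0.99, -0.118, 0.079], [-0.118, -0.993, -0.009], [0.08, 0.0, -0.997]]
ft_force: [0.4, -0.1, -2.8]
opening: 9.8
grip_force: 60.0
```

Emit:
servo_tool:
  rows:
    - [[1,0,0.1,0,0,0,5],[0,0,0,0,0,0,5]]

```text
time: 15.38
tcp_pos: [466.8, 121.6, 158.6]
orientation: [[0.99, -0.118, 0.079], [-0.118, -0.993, -0.009], [0.08, 0.0, -0.997]]
ft_force: [-1.4, -0.1, -3.3]
opening: 10.2
grip_force: 60.0
```

Emit:
servo_tool:
  rows:
    - [[0.6,0,0,0,0,0,5],[0,0,0,0,0,0,5]]

```text
time: 15.62
tcp_pos: [467.3, 121.6, 158.6]
orientation: [[0.99, -0.118, 0.079], [-0.118, -0.993, -0.01], [0.079, 0.0, -0.997]]
ft_force: [-1.6, 0.2, -2.5]
opening: 9.7
grip_force: 60.0
```

```bash
python3 d.py 479.5,118.9,149.5
```

```text
15.625 [467.3 121.6 158.6] a -0.1183 tilt [ 0.0789 -0.0095 -0.9968] F [-1.64  0.22 -2.46] T [ 0.125  0.597 -0.014] 9.7 d [11.7  1.2 10.1]
```

Emit:
servo_tool:
  rows:
    - [[-2,0,0,0,0,0,5],[0.6,0,-7,0,0,0,5],[0.6,0,-7,0,0,0,5],[7,0,0.6,0,0,0,5],[7.8,0,0.6,0,0,0,5],[0,0,0,0,0,0,5],[0,0,0,0,0,0,5]]

```text
time: 16.5
tcp_pos: [480.1, 120.0, 172.2]
orientation: [[0.99, -0.118, 0.078], [-0.118, -0.993, -0.009], [0.079, 0.0, -0.997]]
ft_force: [-0.1, 0.0, -2.1]
opening: 10.0
grip_force: 60.0
```

```bash
python3 d.py 480,120,168; python3 -c "
from h import *
cap('top','pics/t6.png')"
```

```text
16.5 [480.1 120.  172.2] a -0.1183 tilt [ 0.0784 -0.0094 -0.9969] F [-0.06  0.04 -2.14] T [0.031 0.168 0.007] 10.0 d [-0.4  0.   4.2]
```

Emit:
servo_tool:
  rows:
    - [[-0.2,0,3,0,0,0,5],[-0.2,0,2,0,0,0,5],[0,0,0,0,0,0,5]]

```text
time: 16.92
tcp_pos: [480.1, 120.0, 167.3]
orientation: [[0.99, -0.118, 0.079], [-0.117, -0.993, -0.01], [0.079, 0.0, -0.997]]
ft_force: [-0.4, -1.0, -2.9]
opening: 9.8
grip_force: 60.0
```

Emit:
servo_tool:
  rows:
    - [[-0.1,0,1,0,0,0,5],[-0.1,0,1,0,0,0,5],[0,0,0,0,0,0,5]]

```text
time: 17.3
tcp_pos: [480.3, 120.0, 165.5]
orientation: [[0.99, -0.118, 0.079], [-0.118, -0.993, -0.01], [0.08, 0.0, -0.997]]
ft_force: [-0.2, 0.1, -3.9]
opening: 10.0
grip_force: 60.0
```

Emit:
servo_tool:
  rows:
    - [[-0.1,0,1,0,0,0,5],[0,0,0,0,0,0,5]]

```text
time: 17.55
tcp_pos: [480.3, 120.0, 164.6]
orientation: [[0.99, -0.118, 0.079], [-0.118, -0.993, -0.009], [0.08, 0.0, -0.997]]
ft_force: [-0.1, 0.4, -3.1]
opening: 10.0
grip_force: 60.0
```

```bash
python3 d.py 480,120,168
```

```text
17.55 [480.3 120.  164.6] a -0.1182 tilt [ 0.0794 -0.0095 -0.9968] F [-0.11  0.44 -3.09] T [0.066 0.136 0.044] 10.0 d [-0.1  0.1 -3.5]
```

Emit:
servo_tool:
  rows:
    - [[-0.1,0,1,0,0,0,5],[0,0,0,0,0,0,5]]

```text
time: 17.8
tcp_pos: [480.1, 120.2, 163.7]
orientation: [[0.99, -0.118, 0.079], [-0.117, -0.993, -0.009], [0.08, 0.0, -0.997]]
ft_force: [-2.7, -0.5, 0.1]
opening: 9.8
grip_force: 60.0
```

Emit:
servo_tool:
  rows:
    - [[-0.1,0,1,0,0,0,5],[0,0,0,0,0,0,5]]

```text
time: 18.05
tcp_pos: [479.7, 120.6, 163.1]
orientation: [[0.99, -0.118, 0.079], [-0.117, -0.993, -0.009], [0.079, 0.0, -0.997]]
ft_force: [-5.4, 1.0, 7.5]
opening: 9.9
grip_force: 60.0
```

```bash
python3 d.py 480,120,168
```

```text
18.05 [479.7 120.6 163.1] a -0.1178 tilt [ 0.0787 -0.0094 -0.9969] F [-5.4   1.04  7.52] T [ 0.183  1.232 -0.05 ] 9.9 d [ 0.8  0.6 -4.9]
```

```bash
python3 - <<'E'
from h import *
cap('top','pics/t7.png');cap('scene','pics/s7.png')
t=cv2.imread('pics/t7.png');s=cv2.imread('pics/s7.png');t6=cv2.imread('pics/t6.png')
def Z(im,r,c,f): return cv2.convertScaleAbs(cv2.resize(im[r[0]:r[1],c[0]:c[1]],None,fx=f,fy=f,interpolation=cv2.INTER_CUBIC),alpha=1.6)
o=np.zeros((600,800,3),np.uint8)
o[:300,:300]=Z(t6,(210,240),(225,255),10); o[300:,:300]=Z(t,(210,240),(225,255),10)
o[:,300:]=Z(s,(190,310),(195,295),5)
cv2.imwrite('pics/z8.png',o)
E
```

```text
(no output)
```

View pics/z8.png

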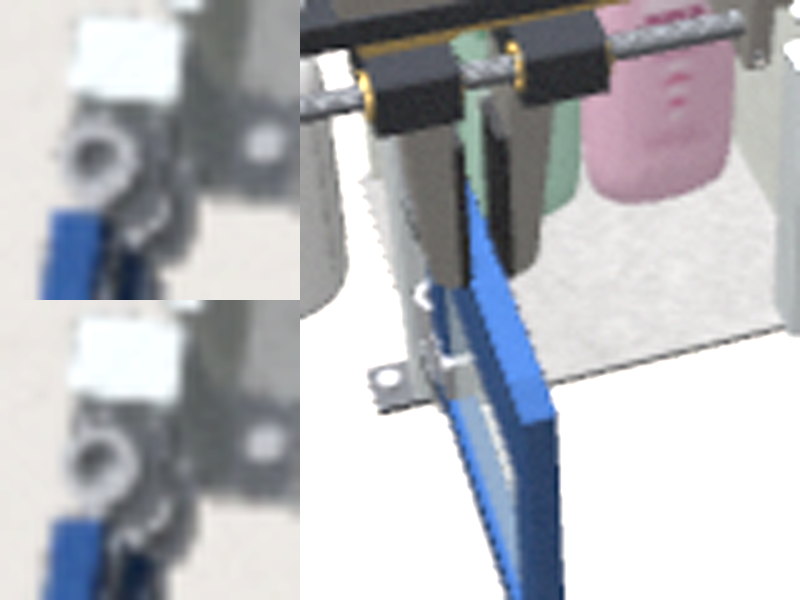

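```bash
python3 - <<'E'
from h import *
g=lambda x,y:(225+(x+.5)/10-.5,210+(y+.5)/10-.5)
print('t6',ray('top',*g(103,157),168.9),'t7',ray('top',*g(101,167),159.8))
for n,z in (('up pin',140),('lo pin',58)): print(n,(proj('top',[567.6,106.6,z])-[225,210]+.5)*10-.5)
# expected ring pixels for upright gate at present, knuckle axis (567.3,107)
for z in(159.8,77.8): print(z,(proj('top',[567.4,107,z])-[225,210]+.5)*10-.5)
print('case corners',[ray('top',u,v,z).round() for u,v in((197,307),(268,350)) for z in(0,50)])
E
```

```text
t6 [569.06847538 107.29179303 168.9       ] t7 [567.99015928 108.68414699 159.8       ]
up pin [118.44660403 180.30986394]
lo pin [151.25826518 224.46218754]
159.8 [108.1154884  169.56675775]
77.8 [142.10443124 215.099689  ]
case corners [array([378., 218.,   0.]), array([379., 209.,  50.]), array([273.,  32.,   0.]), array([278.,  30.,  50.])]
```

Upper ring and pin agree within about 1 mm. The −x reaction suggests the lower knuckle leans forward, so I'll lift off, reduce the pitch slightly and retry a bit further back.

Emit:
servo_tool:
  rows:
    - [[0.2,0,-3,0,0,0,5],[0.3,0,-4,0,0,0,5],[-1,0.6,0,0,-0.015,0,5],[0,0,0,0,0,0,5],[0,0,0,0,0,0,5],[-0.2,0,3,0,0,0,5],[0,0,0,0,0,0,5]]

```text
time: 19.02
tcp_pos: [478.8, 119.5, 166.1]
orientation: [[0.991, -0.118, 0.064], [-0.118, -0.993, -0.008], [0.064, 0.0, -0.998]]
ft_force: [-0.9, 0.1, -3.4]
opening: 9.7
grip_force: 60.0
```

Emit:
servo_tool:
  rows:
    - [[-0.1,0,1.5,0,0,0,5],[-0.1,0,1.5,0,0,0,5],[0,0,0,0,0,0,5]]

```text
time: 19.4
tcp_pos: [479.0, 119.5, 163.3]
orientation: [[0.991, -0.118, 0.064], [-0.118, -0.993, -0.008], [0.065, 0.0, -0.998]]
ft_force: [0.7, 0.7, -2.7]
opening: 9.9
grip_force: 60.0
```

Emit:
servo_tool:
  rows:
    - [[-0.1,0,1,0,0,0,5],[0,0,0,0,0,0,5]]

```text
time: 19.65
tcp_pos: [479.0, 119.5, 162.4]
orientation: [[0.991, -0.118, 0.064], [-0.118, -0.993, -0.008], [0.065, 0.0, -0.998]]
ft_force: [-0.4, -0.6, -3.1]
opening: 10.0
grip_force: 60.0
```

```bash
python3 d.py 480,120,168
```

```text
19.65 [479.  119.5 162.4] a -0.1182 tilt [ 0.0643 -0.0078 -0.9979] F [-0.36 -0.55 -3.09] T [ 0.08   0.084 -0.036] 10.0 d [ 1.3 -0.6 -5.5]
```

Deeper with no force. Continuing.

Emit:
servo_tool:
  rows:
    - [[-0.1,0,1,0,0,0,5],[0,0,0,0,0,0,5]]

```text
time: 19.9
tcp_pos: [479.0, 119.5, 161.4]
orientation: [[0.991, -0.118, 0.064], [-0.118, -0.993, -0.008], [0.065, 0.0, -0.998]]
ft_force: [0.6, -0.2, -2.8]
opening: 9.6
grip_force: 60.0
```

Emit:
servo_tool:
  rows:
    - [[-0.1,0,1,0,0,0,5],[0,0,0,0,0,0,5]]

```text
time: 20.15
tcp_pos: [479.0, 119.6, 160.4]
orientation: [[0.991, -0.118, 0.064], [-0.118, -0.993, -0.008], [0.065, 0.0, -0.998]]
ft_force: [1.1, -0.5, -3.6]
opening: 10.1
grip_force: 60.0
```

```bash
python3 d.py 480,120,168
```

```text
20.15 [479.  119.6 160.4] a -0.1183 tilt [ 0.0643 -0.0077 -0.9979] F [ 1.11 -0.45 -3.56] T [ 0.031  0.176 -0.012] 10.1 d [ 1.5 -0.6 -7.6]
```

Emit:
servo_tool:
  rows:
    - [[-0.1,0,1,0,0,0,5],[-0.1,0,1,0,0,0,5],[0,0,0,0,0,0,5]]

```text
time: 20.52
tcp_pos: [478.9, 119.6, 158.3]
orientation: [[0.991, -0.118, 0.064], [-0.118, -0.993, -0.008], [0.065, 0.0, -0.998]]
ft_force: [-0.1, 0.1, -3.2]
opening: 10.1
grip_force: 60.0
```

Emit:
servo_tool:
  rows:
    - [[0,0,1,0,0,0,5],[-0.1,0,1,0,0,0,5],[0,0,0,0,0,0,5]]

```text
time: 20.9
tcp_pos: [478.9, 119.6, 156.3]
orientation: [[0.991, -0.118, 0.064], [-0.118, -0.993, -0.008], [0.065, 0.0, -0.998]]
ft_force: [-0.2, 0.1, -3.4]
opening: 9.6
grip_force: 60.0
```

```bash
python3 d.py 480,120,168
```

```text
20.9 [478.9 119.6 156.3] a -0.1183 tilt [ 0.0642 -0.0077 -0.9979] F [-0.23  0.12 -3.38] T [ 0.049  0.15  -0.06 ] 9.6 d [  1.8  -0.5 -11.6]
```

Emit:
servo_tool:
  rows:
    - [[-0.1,0,1.5,0,0,0,5],[-0.1,0,1.5,0,0,0,5],[0,0,0,0,0,0,5]]

```text
time: 21.28
tcp_pos: [478.8, 119.6, 153.3]
orientation: [[0.991, -0.118, 0.064], [-0.118, -0.993, -0.008], [0.065, 0.0, -0.998]]
ft_force: [0.2, -0.1, -3.5]
opening: 10.0
grip_force: 60.0
```

Emit:
servo_tool:
  rows:
    - [[-0.1,0,1,0,0,0,5],[-0.1,0,1,0,0,0,5],[0,0,0,0,0,0,5]]

```text
time: 21.65
tcp_pos: [478.8, 119.6, 151.3]
orientation: [[0.991, -0.118, 0.064], [-0.118, -0.993, -0.008], [0.065, 0.0, -0.998]]
ft_force: [-0.3, -0.2, -2.8]
opening: 10.1
grip_force: 60.0
```

Emit:
servo_tool:
  rows:
    - [[-0.1,0,1,0,0,0,5],[0,0,0,0,0,0,5]]

```text
time: 21.9
tcp_pos: [478.8, 119.5, 150.4]
orientation: [[0.991, -0.118, 0.064], [-0.118, -0.993, -0.008], [0.065, 0.0, -0.998]]
ft_force: [0.6, 0.0, -2.6]
opening: 10.0
grip_force: 60.0
```

Emit:
servo_tool:
  rows:
    - [[-0.1,0,1,0,0,0,5],[0,0,0,0,0,0,5]]

```text
time: 22.15
tcp_pos: [478.8, 119.6, 149.4]
orientation: [[0.991, -0.118, 0.064], [-0.118, -0.993, -0.008], [0.065, 0.0, -0.998]]
ft_force: [-0.1, 0.1, -3.5]
opening: 10.1
grip_force: 60.0
```

Emit:
servo_tool:
  rows:
    - [[-0.1,0,1,0,0,0,5],[0,0,0,0,0,0,5]]

```text
time: 22.4
tcp_pos: [478.8, 119.6, 148.3]
orientation: [[0.991, -0.118, 0.064], [-0.118, -0.993, -0.008], [0.065, 0.0, -0.998]]
ft_force: [0.6, -1.0, -3.3]
opening: 10.2
grip_force: 60.0
```

Emit:
servo_tool:
  rows:
    - [[-0.1,0,1,0,0,0,5],[0,0,0,0,0,0,5]]

```text
time: 22.65
tcp_pos: [478.8, 119.7, 147.4]
orientation: [[0.991, -0.118, 0.064], [-0.118, -0.993, -0.008], [0.065, -0.0, -0.998]]
ft_force: [-0.3, 0.5, -1.7]
opening: 9.7
grip_force: 60.0
```

Emit:
servo_tool:
  rows:
    - [[-0.1,0,0.7,0,0,0,5],[0,0,0,0,0,0,5]]

```text
time: 22.9
tcp_pos: [478.6, 119.8, 146.9]
orientation: [[0.991, -0.118, 0.064], [-0.118, -0.993, -0.008], [0.065, 0.0, -0.998]]
ft_force: [-2.5, -0.4, 1.6]
opening: 9.9
grip_force: 60.0
```

Home on the brackets. Releasing and rising.

Emit:
servo_tool:
  rows:
    - [[0,0,0,0,0,0,5],[0,0,0,0,0,0,15],[0,0,0,0,0,0,25],[0,0,0,0,0,0,40],[0,0,0,0,0,0,40],[1,0,-15,0,0,0,40],[1.5,0,-25,0,0,0,40],[1.5,0,-25,0,0,0,40],[0,0,-5,0,-0.065,0,40],[0,0,0,0,0,0,40]]
  force: 20

```text
time: 24.15
tcp_pos: [479.6, 119.7, 218.1]
orientation: [[0.993, -0.119, 0.003], [-0.119, -0.993, 0.001], [0.003, -0.001, -1.0]]
ft_force: [-0.6, -0.8, -0.0]
opening: 36.8
grip_force: 0.0
```

```bash
python3 d.py 480,160,216; python3 - <<'E'
from h import *
cap('top','pics/t8.png');cap('scene','pics/s8.png')
for n in 'ts':
    im=cv2.imread(f'pics/{n}8.png').astype(int); m=(im[:,:,0]>90)&(im[:,:,0]-im[:,:,2]>60); 
    N='top' if n=='t' else 'scene'
    k,l,st,ce=cv2.connectedComponentsWithStats(m.astype(np.uint8)); print(N,[(s.tolist(),c.round(1).tolist()) for s,c in zip(st[1:],ce[1:]) if s[4]>40])
# expected hung rail: ends of top edge along gate (open, pin 567.6,106.6)
h=np.array([.993,-.118]);p=np.array([567.6,106.6])
for d in(14,165):
    q=p-h*d; print(proj('top',[*q,168]),proj('scene',[*q,168]))
E
```

```text
24.15 [479.6 119.7 218.1] a -0.1194 tilt [ 2.6e-03  7.0e-04 -1.0e+00] F [-0.65 -0.81 -0.05] T [ 0.029  0.023 -0.027] 36.8 d [ -4.4 -40.1   2.1]
top [([338, 183, 21, 13, 135], [345.5, 187.8])]
scene [([308, 149, 18, 8, 81], [315.6, 152.6]), ([307, 161, 13, 9, 73], [312.9, 165.1]), ([220, 221, 27, 62, 423], [232.8, 252.4]), ([226, 277, 14, 43, 88], [233.0, 297.7])]
[234.29077731 231.86098343] [221.90949414 219.72541748]
[224.56976774 297.40157765] [244.79783861 277.78355393]
```

Emit:
servo_tool:
  rows:
    - [[-5,-15,0,0,0,0,20],[-5,-15,0,0,0,0,0],[-5,-15,0,0,0,0,0],[0,0,0,0,0,0,0],[0,0,0,0,0,0,0],[0,0,22,0,0,0,0],[0,0,23,0,0,0,0],[0,0,23,0,0,0,0],[0,0,0,0,0,0,0],[0,5,0,0,0,0,0],[0,5,0,0,0,0,0],[0,5,0,0,0,0,0]]

```text
time: 25.75
tcp_pos: [467.2, 150.7, 149.5]
orientation: [[0.993, -0.118, 0.001], [-0.118, -0.993, -0.0], [0.001, -0.0, -1.0]]
ft_force: [0.1, 0.6, -0.1]
opening: 1.0
grip_force: 0.0
```

```bash
python3 d.py 480,160,216; python3 - <<'E'
import numpy as np
P=[]
for t in np.radians([0,6,12,20,28,36,44,52,60,68,74,80,84,87,89,90]):
    off=6+18*np.cos(t)+10*np.sin(t); P.append((-105*np.cos(t)-off*np.sin(t), 105*np.sin(t)-off*np.cos(t)))
P=np.array(P); print(P.round(1).tolist()); print(np.diff(P,axis=0).round(1).tolist())
E
```

```text
25.75 [467.2 150.7 149.5] a -0.1187 tilt [ 0.0013 -0.     -1.    ] F [ 0.1   0.65 -0.15] T [0.059 0.039 0.003] 1.0 d [ 11.7 -10.7 -66.5]
[[-105.0, -24.0], [-107.0, -13.8], [-108.0, -3.3], [-107.7, 11.2], [-105.2, 25.8], [-100.5, 40.3], [-93.5, 54.3], [-84.3, 67.4], [-73.0, 79.1], [-59.7, 89.1], [-48.7, 95.3], [-36.9, 100.1], [-28.7, 102.6], [-22.4, 104.0], [-18.1, 104.7], [-16.0, 105.0]]
[[-2.0, 10.2], [-1.0, 10.5], [0.4, 14.5], [2.5, 14.7], [4.7, 14.5], [7.0, 14.0], [9.2, 13.1], [11.3, 11.7], [13.2, 10.0], [11.0, 6.2], [11.8, 4.8], [8.2, 2.5], [6.3, 1.4], [4.3, 0.7], [2.1, 0.3]]
```

Emit:
servo_tool:
  rows:
    - [[0,3,0,0,0,0,0],[0,3,0,0,0,0,0],[-1,5,0,0,0,0,0],[-1,5.2,0,0,0,0,0],[-0.5,5.2,0,0,0,0,0],[-0.5,5.3,0,0,0,0,0],[0.2,7.2,0,0,0,0,0],[0.2,7.3,0,0,0,0,0],[1.2,7.3,0,0,0,0,0],[1.3,7.4,0,0,0,0,0],[2.3,7.2,0,0,0,0,0],[2.4,7.3,0,0,0,0,0]]

```text
time: 27.25
tcp_pos: [463.3, 80.3, 148.9]
orientation: [[0.993, -0.118, 0.0], [-0.118, -0.993, 0.0], [0.0, -0.0, -1.0]]
ft_force: [-0.1, 0.3, 2.0]
opening: 0.6
grip_force: 0.6
```

Emit:
servo_tool:
  rows:
    - [[3.5,7,0,0,0,0,0],[3.5,7,0,0,0,0,0],[4.6,6.5,0,0,0,0,0],[4.6,6.6,0,0,0,0,0],[5.6,5.8,0,0,0,0,0],[5.7,5.9,0,0,0,0,0],[6.6,5,0,0,0,0,0],[6.6,5,0,0,0,0,0],[0,0,0,0,0,0,0]]

```text
time: 28.38
tcp_pos: [498.1, 26.9, 148.7]
orientation: [[0.993, -0.119, -0.0], [-0.119, -0.993, -0.0], [-0.0, 0.0, -1.0]]
ft_force: [-0.2, -0.1, 2.1]
opening: 0.4
grip_force: 0.9
```

```bash
python3 d.py 480,160,150; python3 - <<'E'
from h import *
cap('scene','pics/s9.png');im=cv2.imread('pics/s9.png').astype(int); m=(im[:,:,0]>90)&(im[:,:,0]-im[:,:,2]>60)
k,l,st,ce=cv2.connectedComponentsWithStats(m.astype(np.uint8)); print([(s.tolist(),c.round(1).tolist()) for s,c in zip(st[1:],ce[1:]) if s[4]>40])
p=np.array([567.6,106.6])
for th in(60,68,76,90):
    a=-.118+np.pi+np.radians(th); h=np.array([np.cos(a),np.sin(a)])
    print(th,[proj('scene',[*(p+h*d),168]).round(1).tolist() for d in(14,165)])
E
```

```text
28.375 [498.1  26.9 148.7] a -0.1192 tilt [-2.e-04 -1.e-04 -1.e+00] F [-0.18 -0.15  2.13] T [ 0.025 -0.022 -0.028] 0.4 d [ -33.8 -130.    -1.3]
[([230, 215, 38, 8, 151], [248.4, 218.4]), ([285, 221, 25, 7, 102], [297.0, 224.3]), ([240, 268, 55, 8, 93], [267.5, 271.3])]
60 [[227.5, 216.1], [308.7, 226.3]]
68 [[227.7, 215.5], [309.3, 218.3]]
76 [[227.7, 214.8], [308.2, 210.7]]
90 [[227.5, 213.7], [302.5, 198.5]]
```

Emit:
servo_tool:
  rows:
    - [[5.5,3.1,0,0,0,0,0],[5.5,3.1,0,0,0,0,0],[5.9,2.4,0,0,0,0,0],[5.9,2.4,0,0,0,0,0],[4.1,1.2,0,0,0,0,0],[4.1,1.3,0,0,0,0,0],[3,0.7,0,0,0,0,0],[2,0.4,0,0,0,0,0],[0,0,0,0,0,0,0]]

```text
time: 29.55
tcp_pos: [531.8, 8.8, 148.8]
orientation: [[0.993, -0.118, 0.0], [-0.118, -0.993, 0.0], [0.0, -0.0, -1.0]]
ft_force: [-0.4, 0.4, 1.7]
opening: 0.6
grip_force: 0.9
```

Emit:
servo_tool:
  rows:
    - [[2,0.3,0,0,0,0,0],[1,0.2,0,0,0,0,0],[0,0,0,0,0,0,0]]

```text
time: 29.92
tcp_pos: [534.7, 7.9, 148.8]
orientation: [[0.993, -0.118, 0.0], [-0.118, -0.993, -0.0], [0.0, 0.0, -1.0]]
ft_force: [-0.3, 1.0, 1.6]
opening: 0.3
grip_force: 0.9
```

Emit:
servo_tool:
  rows:
    - [[1,0,0,0,0,0,0],[1,0,0,0,0,0,0],[0,0,0,0,0,0,0]]

```text
time: 30.3
tcp_pos: [536.7, 7.5, 148.8]
orientation: [[0.993, -0.118, -0.0], [-0.118, -0.993, -0.0], [0.0, 0.0, -1.0]]
ft_force: [-0.0, 0.2, 1.7]
opening: 0.7
grip_force: 1.1
```

Emit:
servo_tool:
  rows:
    - [[1,0,0,0,0,0,0],[1,0,0,0,0,0,0],[0,0,0,0,0,0,0]]

```text
time: 30.68
tcp_pos: [538.7, 7.2, 148.8]
orientation: [[0.993, -0.118, -0.0], [-0.118, -0.993, -0.0], [0.0, 0.0, -1.0]]
ft_force: [0.1, -0.5, 2.3]
opening: 0.3
grip_force: 1.3
```

Emit:
servo_tool:
  rows:
    - [[1,0,0,0,0,0,0],[0,0,0,0,0,0,0]]

```text
time: 30.92
tcp_pos: [539.7, 7.1, 148.8]
orientation: [[0.993, -0.118, -0.0], [-0.118, -0.993, -0.0], [-0.0, 0.0, -1.0]]
ft_force: [-0.4, -0.9, 2.3]
opening: 0.6
grip_force: 1.3
```

Emit:
servo_tool:
  rows:
    - [[1,0,0,0,0,0,0],[0,0,0,0,0,0,0]]

```text
time: 31.18
tcp_pos: [540.7, 7.0, 148.8]
orientation: [[0.993, -0.118, -0.0], [-0.118, -0.993, -0.0], [-0.0, 0.0, -1.0]]
ft_force: [0.3, -1.6, 3.1]
opening: 0.2
grip_force: 1.4
```

Emit:
servo_tool:
  rows:
    - [[1,0,0,0,0,0,0],[0,0,0,0,0,0,0]]

```text
time: 31.42
tcp_pos: [541.7, 6.9, 148.8]
orientation: [[0.993, -0.118, 0.0], [-0.118, -0.993, -0.0], [0.0, 0.0, -1.0]]
ft_force: [-0.4, -2.1, 3.2]
opening: 0.6
grip_force: 1.5
```

```bash
cat > ang.py <<'E'
from h import *
import sys
cap('scene',sys.argv[1]);im=cv2.imread(sys.argv[1]).astype(int); m=(im[:,:,0]>80)&(im[:,:,0]-im[:,:,2]>50)
ys,xs=np.where(m[:300,:335]); s=(ys>190); 
p=np.array([567.6,106.6])
top=[(x,ys[s&(xs==x)].min()) for x in range(226,312,4) if (s&(xs==x)).any()]; print(top)
for th in(80,85,90):
    a=-.118+np.pi+np.radians(th); h=np.array([np.cos(a),np.sin(a)])
    print(th,[proj('scene',[*(p+h*d),168]).round(1).tolist() for d in(14,90,165)])
E
python3 ang.py pics/s10.png; python3 d.py 540,7,150
```

```text
[(230, np.int64(212)), (234, np.int64(211)), (238, np.int64(211)), (242, np.int64(210)), (246, np.int64(209)), (250, np.int64(209)), (254, np.int64(208)), (258, np.int64(207)), (262, np.int64(207)), (266, np.int64(206)), (270, np.int64(256)), (274, np.int64(255)), (278, np.int64(254)), (282, np.int64(253)), (286, np.int64(202)), (290, np.int64(202)), (294, np.int64(201)), (298, np.int64(200)), (302, np.int64(200)), (310, np.int64(192))]
80 [[227.7, 214.5], [268.2, 210.7], [307.0, 207.0]]
85 [[227.6, 214.1], [267.4, 208.2], [305.0, 202.6]]
90 [[227.5, 213.7], [266.3, 205.8], [302.5, 198.5]]
31.475 [541.7   6.9 148.8] a -0.1184 tilt [-0.e+00 -2.e-04 -1.e+00] F [-1.35 -2.4   2.92] T [-0.352  0.136  0.016] 0.4 d [-1.7  0.1 -1.2]
```

Emit:
servo_tool:
  rows:
    - [[1,0,0,0,0,0,0],[1,0,0,0,0,0,0],[0,0,0,0,0,0,0]]

```text
time: 31.85
tcp_pos: [542.9, 6.9, 148.8]
orientation: [[0.993, -0.118, -0.002], [-0.118, -0.993, -0.0], [-0.002, 0.0, -1.0]]
ft_force: [-3.3, -2.3, 6.0]
opening: 0.4
grip_force: 2.7
```

Emit:
servo_tool:
  rows:
    - [[1,0,0,0,0,0,0],[0,0,0,0,0,0,0]]

```text
time: 32.1
tcp_pos: [543.8, 7.0, 148.8]
orientation: [[0.993, -0.118, -0.002], [-0.118, -0.993, -0.0], [-0.002, 0.0, -1.0]]
ft_force: [-4.0, -0.6, 5.5]
opening: 0.6
grip_force: 3.0
```

Emit:
servo_tool:
  rows:
    - [[0.7,0,0,0,0,0,0],[0,0,0,0,0,0,0]]

```text
time: 32.35
tcp_pos: [544.4, 7.0, 148.8]
orientation: [[0.993, -0.118, -0.002], [-0.118, -0.993, 0.0], [-0.002, 0.0, -1.0]]
ft_force: [-3.3, -1.1, 6.5]
opening: 0.4
grip_force: 3.1
```

```bash
python3 ang.py pics/s11.png; python3 d.py 540,7,150
```

```text
[(230, np.int64(212)), (234, np.int64(211)), (238, np.int64(210)), (242, np.int64(210)), (246, np.int64(209)), (250, np.int64(208)), (254, np.int64(208)), (258, np.int64(207)), (262, np.int64(206)), (266, np.int64(206)), (270, np.int64(256)), (274, np.int64(255)), (278, np.int64(254)), (282, np.int64(253)), (286, np.int64(202)), (290, np.int64(202)), (294, np.int64(201)), (298, np.int64(200)), (302, np.int64(200)), (310, np.int64(192))]
80 [[227.7, 214.5], [268.2, 210.7], [307.0, 207.0]]
85 [[227.6, 214.1], [267.4, 208.2], [305.0, 202.6]]
90 [[227.5, 213.7], [266.3, 205.8], [302.5, 198.5]]
32.4 [544.4   7.1 148.8] a -0.1179 tilt [-2.e-03  1.e-04 -1.e+00] F [-4.14 -0.86  5.72] T [-0.139  0.95   0.02 ] 0.8 d [-4.4  0.6 -1.1]
```

Emit:
servo_tool:
  rows:
    - [[-1,0,0,0,0,0,0],[-1,0,0,0,0,0,0],[-2,0,0,0,0,0,0],[-5,0,0,0,0,0,0],[-15,0,0,0,0,0,0],[-30,0,0,0,0,0,0],[-30,0,-20,0,0,0,0],[-30,0,-30,0,0,0,0],[0,0,-30,0,0,0,0],[0,0,0,0,0,0,0]]

```text
time: 33.65
tcp_pos: [432.2, 20.1, 230.3]
orientation: [[0.993, -0.118, 0.004], [-0.118, -0.993, -0.001], [0.004, 0.001, -1.0]]
ft_force: [-1.1, -1.0, -0.7]
opening: 0.1
grip_force: 0.0
```

```bash
python3 ang.py pics/s12.png; python3 - <<'E'
from h import *
from scipy.optimize import least_squares
cap('top','pics/t12.png')
im=cv2.imread('pics/t12.png').astype(int); m=(im[:,:,0]-im[:,:,2]>35)
ys,xs=np.where(m); s=(ys>200)&(ys<290)&(xs>225)&(xs<320); xs,ys=xs[s],ys[s]; print(len(xs),xs.min(),xs.max(),ys.min(),ys.max())
print([(int(x),int(ys[xs==x].min()),int(ys[xs==x].max())) for x in range(xs.min(),xs.max()+1,6) if (xs==x).any()])
for th in(85,90):
    a=-.118+np.pi+np.radians(th); h=np.array([np.cos(a),np.sin(a)]);n=np.array([-h[1],h[0]])
    print(th,[proj('top',[*(np.array([567.6,106.6])+h*d+n*6),168]).round(1).tolist() for d in(14,165)],'line n')
E
```

```text
[(230, np.int64(215)), (234, np.int64(215)), (238, np.int64(215)), (242, np.int64(215)), (246, np.int64(215)), (250, np.int64(215)), (254, np.int64(216)), (258, np.int64(216)), (262, np.int64(216)), (266, np.int64(216)), (270, np.int64(216)), (274, np.int64(216)), (278, np.int64(217)), (282, np.int64(217)), (286, np.int64(217)), (290, np.int64(217)), (294, np.int64(217)), (298, np.int64(217)), (302, np.int64(218)), (306, np.int64(218))]
80 [[227.7, 214.5], [268.2, 210.7], [307.0, 207.0]]
85 [[227.6, 214.1], [267.4, 208.2], [305.0, 202.6]]
90 [[227.5, 213.7], [266.3, 205.8], [302.5, 198.5]]
283 241 298 229 261
[(241, 231, 232), (247, 231, 235), (253, 234, 241), (259, 237, 244), (265, 240, 247), (271, 243, 250), (277, 247, 247), (289, 253, 254), (295, 256, 261)]
85 [[241.6, 224.7], [305.1, 238.5]] line n
90 [[241.5, 224.2], [305.9, 232.4]] line n
```

Emit:
servo_tool:
  rows:
    - [[0,0,30,0,0,0,0],[0,0,30,0,0,0,0],[0,0,28,0,0,0,0],[15,0,0,0,0,0,0],[15,0,0,0,0,0,0],[10,0,0,0,0,0,0],[8,0,0,0,0,0,0],[6,0,0,0,0,0,0],[6,0,0,0,0,0,0],[5,0,0,0,0,0,0],[5,0,0,0,0,0,0],[5,0,0,0,0,0,0]]

```text
time: 35.25
tcp_pos: [506.8, 11.2, 140.8]
orientation: [[0.993, -0.118, -0.0], [-0.118, -0.993, -0.0], [-0.0, 0.0, -1.0]]
ft_force: [-0.3, 0.6, 0.2]
opening: 0.5
grip_force: 0.0
```

Emit:
servo_tool:
  rows:
    - [[4,0,0,0,0,0,0],[4,0,0,0,0,0,0],[4,0,0,0,0,0,0],[4,0,0,0,0,0,0],[3,0,0,0,0,0,0],[3,0,0,0,0,0,0],[3,0,0,0,0,0,0],[3,0,0,0,0,0,0],[0,0,0,0,0,0,0]]

```text
time: 36.38
tcp_pos: [534.6, 8.0, 140.8]
orientation: [[0.993, -0.118, 0.0], [-0.118, -0.993, 0.0], [0.0, -0.0, -1.0]]
ft_force: [-0.4, 0.6, 0.5]
opening: 0.6
grip_force: 0.0
```

```bash
python3 ang.py pics/s13.png|head -1; python3 d.py 541.5,7,142
```

```text
[(230, np.int64(212)), (234, np.int64(212)), (238, np.int64(211)), (242, np.int64(211)), (246, np.int64(210)), (250, np.int64(209)), (254, np.int64(209)), (258, np.int64(208)), (262, np.int64(208)), (266, np.int64(207)), (270, np.int64(257)), (274, np.int64(257)), (278, np.int64(256)), (282, np.int64(255)), (286, np.int64(205)), (290, np.int64(204)), (294, np.int64(203)), (298, np.int64(203)), (302, np.int64(202)), (310, np.int64(192))]
36.425 [534.4   8.  140.8] a -0.1183 tilt [-0.  0. -1.] F [-0.51  0.58 -0.62] T [ 0.079 -0.006  0.042] 0.4 d [ 7.1  0.1 -1.2]
```

Emit:
servo_tool:
  rows:
    - [[1.5,0,0,0,0,0,0],[1.5,0,0,0,0,0,0],[1,0,0,0,0,0,0],[1,0,0,0,0,0,0],[1,0,0,0,0,0,0],[0,0,0,0,0,0,0]]

```text
time: 37.17
tcp_pos: [540.4, 7.2, 140.8]
orientation: [[0.993, -0.118, -0.0], [-0.118, -0.993, 0.0], [-0.0, -0.0, -1.0]]
ft_force: [-0.6, 0.6, 0.6]
opening: 0.4
grip_force: 0.1
```

Emit:
servo_tool:
  rows:
    - [[1,0,0,0,0,0,0],[0,0,0,0,0,0,0]]

```text
time: 37.42
tcp_pos: [540.6, 7.2, 140.7]
orientation: [[0.993, -0.118, -0.002], [-0.118, -0.993, -0.0], [-0.001, 0.0, -1.0]]
ft_force: [-3.2, 0.4, 1.7]
opening: 0.6
grip_force: 1.6
```

Emit:
servo_tool:
  rows:
    - [[0.8,0,0,0,0,0,0],[0,0,0,0,0,0,0]]

```text
time: 37.67
tcp_pos: [540.7, 7.2, 140.7]
orientation: [[0.993, -0.118, -0.003], [-0.118, -0.993, -0.0], [-0.003, 0.001, -1.0]]
ft_force: [-5.8, 0.8, 4.1]
opening: 0.2
grip_force: 2.9
```

```bash
python3 ang.py pics/s14.png|head -1; python3 d.py 541.5,7,142
```

```text
[(230, np.int64(212)), (234, np.int64(211)), (238, np.int64(210)), (242, np.int64(210)), (246, np.int64(209)), (250, np.int64(208)), (254, np.int64(208)), (258, np.int64(207)), (262, np.int64(206)), (266, np.int64(206)), (270, np.int64(256)), (274, np.int64(255)), (278, np.int64(254)), (282, np.int64(253)), (286, np.int64(202)), (290, np.int64(202)), (294, np.int64(201)), (298, np.int64(200)), (302, np.int64(200)), (310, np.int64(192))]
37.725 [540.7   7.2 140.7] a -0.1181 tilt [-3.e-03 -3.e-04 -1.e+00] F [-6.36  0.64  3.84] T [ 0.08   1.337 -0.039] 0.3 d [ 0.8  0.1 -1.3]
```

Firmly at the stop. Backing off slowly this time.

Emit:
servo_tool:
  rows:
    - [[-0.4,0,0,0,0,0,0],[-0.4,0,0,0,0,0,0],[-0.4,0,0,0,0,0,0],[-0.4,0,0,0,0,0,0],[-0.4,0,0,0,0,0,0],[-0.4,0,0,0,0,0,0],[-0.5,0,0,0,0,0,0],[-0.6,0,0,0,0,0,0],[-0.8,0,0,0,0,0,0],[-1,0,0,0,0,0,0],[0,0,0,0,0,0,0]]

```text
time: 39.1
tcp_pos: [536.8, 7.7, 140.8]
orientation: [[0.993, -0.118, -0.0], [-0.118, -0.993, -0.0], [-0.0, 0.0, -1.0]]
ft_force: [-0.2, 0.1, -0.6]
opening: 0.2
grip_force: 0.0
```

```bash
python3 ang.py pics/s15.png|head -1; python3 d.py 541.5,7,142
```

```text
[(230, np.int64(212)), (234, np.int64(211)), (238, np.int64(211)), (242, np.int64(210)), (246, np.int64(209)), (250, np.int64(209)), (254, np.int64(208)), (258, np.int64(207)), (262, np.int64(206)), (266, np.int64(206)), (270, np.int64(256)), (274, np.int64(255)), (278, np.int64(254)), (282, np.int64(253)), (286, np.int64(202)), (290, np.int64(202)), (294, np.int64(201)), (298, np.int64(200)), (302, np.int64(200)), (310, np.int64(192))]
39.15 [536.9   7.7 140.8] a -0.1183 tilt [ 0.e+00 -1.e-04 -1.e+00] F [-0.25  0.36 -0.17] T [0.03  0.062 0.049] 0.5 d [ 4.7  0.1 -1.2]
```

The gate stayed shut. Retreating and checking.

Emit:
servo_tool:
  rows:
    - [[-2,0,0,0,0,0,0],[-4,0,0,0,0,0,0],[-8,0,0,0,0,0,0],[-15,0,0,0,0,0,0],[-25,0,0,0,0,0,0],[-30,0,0,0,0,0,0],[-30,0,0,0,0,0,0],[0,0,0,0,0,0,0],[0,0,0,0,0,0,0],[0,0,0,0,0,0,0]]

```text
time: 40.4
tcp_pos: [424.5, 21.1, 140.9]
orientation: [[0.993, -0.118, 0.001], [-0.118, -0.993, 0.0], [0.001, -0.0, -1.0]]
ft_force: [-0.5, 0.8, 0.8]
opening: 0.5
grip_force: 0.0
```

```bash
python3 ang.py pics/s16.png|head -1; python3 - <<'E'
from h import *
cap('top','pics/t16.png')
im=cv2.imread('pics/t16.png').astype(int); m=(im[:,:,0]-im[:,:,2]>35)
ys,xs=np.where(m); s=(ys>200)&(ys<290)&(xs>225)&(xs<320); xs,ys=xs[s],ys[s]
print([(int(x),int(ys[xs==x].min()),int(ys[xs==x].max())) for x in range(xs.min(),xs.max()+1,6) if (xs==x).any()])
def L(th):
    a=-.118+np.pi+np.radians(th); h=np.array([np.cos(a),np.sin(a)]);n=np.array([-h[1],h[0]])
    return [proj('top',[*(np.array([567.6,106.6])+h*d+n*k),168]).round(1).tolist() for k in(6,-6) for d in(14,165)]
print(L(85),L(90))
# bottles moved?
a=cv2.imread('pics/top0.png').astype(int);b=cv2.imread('pics/t16.png').astype(int)
for n,(r0,r1,c0,c1) in dict(green=(155,178,252,282),pink=(162,190,286,316),soap=(180,212,325,362),lotion=(160,200,205,240)).items(): print(n,np.abs(a-b)[r0:r1,c0:c1].mean().round(1))
E
```

```text
[(230, np.int64(212)), (234, np.int64(211)), (238, np.int64(211)), (242, np.int64(263)), (246, np.int64(261)), (250, np.int64(260)), (254, np.int64(259)), (258, np.int64(258)), (262, np.int64(257)), (266, np.int64(257)), (270, np.int64(256)), (274, np.int64(255)), (278, np.int64(254)), (282, np.int64(253)), (286, np.int64(253)), (290, np.int64(252))]
[(243, 225, 229), (249, 226, 230), (255, 226, 237), (261, 227, 238), (267, 228, 239), (273, 229, 240), (279, 230, 240), (285, 231, 241), (291, 232, 242), (297, 232, 237), (303, 233, 237)]
[[241.6, 224.7], [305.1, 238.5], [240.4, 229.7], [304.1, 243.6]] [[241.5, 224.2], [305.9, 232.4], [240.8, 229.2], [305.3, 237.5]]
green 4.3
pink 4.5
soap 5.3
lotion 4.7
```

```bash
python3 -c "
from workcell import env
print(env.finish_job())"
```

```text
the job is handed in; nothing more can be done
None
```

The gate hangs on both pins and is shut against the stop, released with the arm clear and the bottles undisturbed, and I handed the job in after about 40 s of the 64 s (no verdict came back); it swung back open on my first push, so I shut it a second time.

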